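# Fasten the lock chest in the walk-in cooler

## Robot

A 6-joint arm with a two-finger parallel gripper is mounted at the origin on the work surface. World frame = base frame: x ahead of the robot, y to its left, z up, the work surface at z = 0. Lengths are in m, angles in rad, forces in N, time in s.
With the tool pointing down it reaches from about 0.35 to 0.975 m from the base axis. Payload 4.9 kg.
Tool frame: the origin (TCP) lies on the mounting face of the last link; the fingertips stand 173 mm ahead of it and the grasp point (between the pads) lies ctrl.pinch_z ahead of it (ctrl.pinch_z is the distance from the TCP to the grasp point, in m); z points along the fingers, y is the line along which they close (so a half turn about z gives the same grasp; the last joint's range is limited). The gripper opens to 85 mm and grips with 20 to 120 N. Pads are 22 mm wide; open, the fingers measure 114 mm over their backs; the gripper's body (76 mm by 85 mm) begins 54 mm behind the grasp point. The pads swing forward as they close: fully open they stand 13 mm farther back than shut.
Start: joints at [1.142, 0.053, 1.613, -0, 1.476, -0.119], TCP at [0.191, 0.595, 0.405] pointing down, gripper open.
Joint ranges: [-3.01, 3.01], [-1.01, 2.22], [0.06, 2.58], [-1.02, 4.17], [0.09, 2.62], [-3.14, 3.14]. Speed limits (rad/s): [2.57, 2.57, 3.14, 3.14, 3.14, 3.14].

## Interface

Orientations are given as a rotation vector (axis times angle).
In Python, from station import telemetry, eyes, ctrl gives the robot as it stands.
- The arm moves only by the tool apply_moves, never from a script. Its argument "plan" is a list of rows, each a list of 5 numbers: the finger opening in m, from 0 to 0.0854, then the shift along the tool's x, y, z in m, then the turn about the tool's z in rad. In form: [[jaw, x, y, z, roll], ...]. A call has 1 to 12 rows; each row is the pose to reach, as a shift and turn from the pose commanded when the call began, along the tool's axes at that moment; what a row does not reach only later rows make up. A row lasts 1/12 s, in which the tool goes at most 41.7 mm and 7.16 degrees, less where a joint would pass 70% of its speed; a pose out of reach is approached as far as the arm can. A call with a gripper value outside its range is refused whole. The fingers move at their own pace and stop on an object; "newtons" is the grip in N (left out, the last holds). Time passes only in rows, so rows that repeat a pose let the fingers close. It gives the time, the measured TCP pose, the force, the opening and the grip force at its end, in the units of the state.
- telemetry.get_obs(): the state, without advancing time (a new reading comes with each control period).
- eyes.get_image(name): name is "side" or "top" or "wrist"; returns a dict with "img" (384x512x3 uint8, blue, green, red), "range_z" (384x512 float32, m along the optical axis (not along the pixel's ray), 0 where there is no reading), "K" (3x3 intrinsics, pixels), "pose" (4x4, takes a point from camera to world coordinates); the wrist camera has in their place "hand_eye" (4x4, takes a point from camera to tool coordinates, whose origin is the TCP and whose axes are the flange's). Camera axes: x right, y down, z forward; pixel columns grow to the right and rows downward; lengths in m; the calibration is good to about 2 mm. A picture is of the moment at which its call begins: read the wrist's pose just before it.
- ctrl.finish_job(): hands the job in; it is judged then, once.
Trained networks look in a picture, given as the dict that the camera call returned (one of the last four; its "shot" number tells which), for a name from the list of things; names that differ only in an ending like _2 or _b are one class to them, and where a whole thing is asked for, a point or a joint stands for the part that bears it (a point fixed in the world has none). Each returns a list of dicts, best first, with "confidence" (0 to 1); they miss things now and then, are a little off and sometimes report something else, mostly with a low value. They report only what shows in the picture. A call takes as long as a camera call. They do not tell look-alikes from the thing itself.
- eyes.search_frame(thing, picture): "box" ([left, top, right, bottom] in pixels, round what is visible of it).
- eyes.outline_of(thing, picture): "region" (384x512 bool, what is visible of it) and "box" ([left, top, right, bottom] in pixels, round what is visible of it).
- eyes.tip_of(thing, picture): "point" ([column, row] in pixels: a listed point, or the origin of a listed thing).
The state is a dict: "t": time; "q": joint angles; "dq": joint speeds; "effort": joint torques, N m; "tool_pos": TCP position; "tool_rot": TCP orientation; "contact_force": force on the tool from outside, world axes, zero at the start; "wrist_torque": the same for the moment, N m; "opening": finger opening in m; "grip_force": force on a finger pad.
Only numpy, scipy, OpenCV 4.12 (cv2) and the standard library are available. Lean on these libraries where they do the work, as an engineer would, in place of code of your own. Each camera call takes 0.05 s, during which the arm holds its last target. There are 200 camera calls.

## Task

Fasten the grey steel chest: swing its hasp, which is thrown back over the lid, forward and down over the staple until it lies fully home against the chest's front, which faces away from you. Then fetch the steel retaining pin from the wooden rack, drop it down through the staple's eye until its collar sits on the staple, and let go. Leave the cans, the bottle, the shelf strip and the rack's other contents standing where they are.

Things in the scene. Friction and masses are not known exactly. Their poses are not given: they have to be found in the camera images.
- chest: fixed grey steel chest, 220 mm deep (x), 280 mm wide (y), 165 mm high, lid shut. Origin under the middle of its front face; z up, x runs from the front face back through the chest, so the front looks to its -x; it stands with its front turned away from the robot. A can stands on the lid about 95 mm to the +y side and 130 mm back; the lid is otherwise clear
- hasp (a joint): angle of the hasp, a flat steel plate hinged along the lid's front top edge, in rad: 0 = hanging straight down against the chest's front, fully home; 1.57 = sticking out to the front; 3.14 = upright; more = leaning back over the lid. The hinge is stiff: the hasp stays wherever it is left and yields to at most about 4 N pushed squarely 100 mm from the hinge, more nearer to it
- hinge (a point): middle of the hasp's hinge axis, 168 mm above the table, 8 mm in front of the chest's front face; the axis runs along the chest's y
- hasp_tip (a point): middle of the hasp's free edge, 115 mm from the hinge axis. The hasp is 120 mm wide (y) and 6 mm thick, with a slot 42 mm wide, from 47 to 80 mm from the hinge, that goes over the staple; the plate is solid for 39 mm on each side of the slot and may be pushed anywhere
- eye (a point): centre of the staple's round eye at its upper face, 115 mm above the table, 34 mm in front of the chest's front face. The staple is a level steel lug, 34 mm wide (y), 10 mm thick (its upper face 53 mm below the hinge), sticking 52 mm out of the front face; the eye goes straight down through it, 20 mm diameter. With the hasp home, the eye's centre is 23 mm in front of the hasp's outer face
- pin: loose steel retaining pin, 105 mm long, 0.12 kg (may vary), standing in one of the rack's three holes: a round shank 12 mm diameter and 60 mm long with a tapered tip, a collar 32 mm diameter and 5 mm thick, above it a plain round grip 26 mm diameter and 40 mm high. Origin at the tip of the shank, z up along the pin towards the grip
- pin_collar (a point): centre of the underside of the pin's collar, 60 mm above the pin's tip; the grip's middle is 25 mm above this point and its top 45 mm above
- rack: fixed wooden block 210 mm long (x), 60 mm wide (y), 70 mm high, to the robot's left or right, with three round upright holes 18 mm diameter, 66 mm deep, in a row 70 mm apart along its x. Origin under its centre
- can_tray: fixed tray of six cans, 184 x 124 mm, 118 mm high, on the side opposite to the rack. Origin under its centre
- can_lid: bystander, leave alone: drinks can standing on the chest's lid, 62 mm diameter, 115 mm high. Origin at the centre of its underside
- can_a: bystander, leave alone: bare metal drinks can on the table beyond the chest, 66 mm diameter, 122 mm high. Origin at the centre of its underside
- can_b: bystander, leave alone: drinks can on the table beyond the chest, 66 mm diameter, 122 mm high. Origin at the centre of its underside
- bottle: bystander, leave alone: brown glass bottle with a cap, 62 mm diameter, 210 mm high. Origin at the centre of its underside
- price_rail: bystander, leave alone: fallen shelf-edge strip lying flat, 30 x 200 mm, 22 mm high. Origin at the centre of its underside
- marker: bystander, leave alone: marker pen standing in another hole of the rack, 17 mm diameter with a 24 mm collar, standing up 82 mm above the rack's top. Origin at the centre of its underside
- stopper: bystander, leave alone: rubber stopper standing in another hole of the rack, flat head 38 mm diameter and 20 mm high. Origin at the centre of its underside
Things that resemble listed ones, but are neither listed nor needed, are in the scene too. Of the things that look like the pin, the smallest one is meant.

How it is judged:
By the outcome, as a careful person would: the job done as asked, in the order asked, and still so for the second after the job is handed in, with the robot touching nothing.
It also fails if it takes over 64 s, if anything falls off the work surface, if the arm or the gripper's body presses on something with over 40 N, if the wrist force passes 120 N, or if a joint passes its speed limit or range.

## Working session

There is one attempt and no reset: what is moved stays moved. The work goes in short steps, Python scripts to look and compute and a tool call to move; the robot and the scene stay as the last step left them, time stands still between calls to the robot, and variables do not carry over. Pictures are saved under pics/ and viewed, at most 10 in all, crops included, and the job is handed in when it is done.

Besides the shell and the picture viewer there is one more tool, called after "Request:" as name(argument=value, ...), one argument or row to a line, values as JSON. apply_moves: Moves the arm, as the interface text tells. Its arguments: {"type":"object","properties":{"plan":{"type":"array","items":{"type":"array","items":{"type":"number"}}},"newtons":{"type":"number"}},"required":["plan"]}

```bash
mkdir -p pics; cat > h.py <<'E'
import numpy as np, cv2
from scipy.spatial.transform import Rotation as R
from station import telemetry, eyes, ctrl
def tcp():
    o=telemetry.get_obs(); T=np.eye(4); T[:3,:3]=R.from_rotvec(o['tool_rot']).as_matrix(); T[:3,3]=o['tool_pos']; return T
def shot(n):
    T=tcp(); p=eyes.get_image(n)
    p['W']=p['pose'] if 'pose' in p else T@p['hand_eye']
    return p
def cloud(p):
    z=p['range_z']; v,u=np.indices(z.shape); K=p['K']
    c=np.stack([(u-K[0,2])/K[0,0]*z,(v-K[1,2])/K[1,1]*z,z],-1)
    w=c@p['W'][:3,:3].T+p['W'][:3,3]; w[z==0]=np.nan; return w
def proj(p,X):
    c=np.linalg.inv(p['W'])@np.append(X,1); q=p['K']@c[:3]; return q[:2]/q[2]
E
python3 - <<'E'
from h import *
o=telemetry.get_obs(); print(o, ctrl.pinch_z)
ims=[]
for n in ['side','top']:
    p=shot(n); w=cloud(p); cv2.imwrite(f'pics/{n}0.png',cv2.resize(p['img'],(800,600))); 
    print(n,p['W'].round(3).tolist(),p['K'].round(1).tolist())
    np.savez(n+'0.npz',w=w,img=p['img'],W=p['W'],K=p['K'])
    for t in ['chest','hasp','hinge','hasp_tip','eye','pin','pin_collar','rack','can_tray','can_lid','can_a','can_b','bottle','price_rail','marker','stopper']:
        for d in eyes.tip_of(t,p)[:5]:
            u,v=map(int,d['point']); c=w[min(max(v,0),383),min(max(u,0),511)] 
            print(t,round(d['confidence'],2),(u,v),c.round(3))
E
```

```text
{'t': 0.0, 'q': array([ 1.14199209e+00,  5.34054215e-02,  1.61426424e+00, -2.19621434e-05,
        1.47598237e+00, -1.18989325e-01]), 'dq': array([ 0.00040922, -0.00117065,  0.00127012, -0.00089962, -0.0022006 ,
        0.00017565]), 'effort': array([-4.71520798e-04, -3.93687379e+01, -3.70174813e+01, -1.75153973e-04,
        6.99718090e-03, -4.64457145e-06]), 'tool_pos': array([0.19044167, 0.59501492, 0.40345031]), 'tool_rot': array([-0.48462593, -3.10344405,  0.00312304]), 'contact_force': array([-0.83492697, -0.37694979, -0.24332707]), 'wrist_torque': array([ 0.03219398, -0.04222079,  0.0001386 ]), 'grip_force': 0.0, 'opening': 0.08555631728905026} 0.1547
side [[0.997, -0.067, 0.04, 0.549], [-0.075, -0.688, 0.722, -0.847], [-0.02, -0.722, -0.691, 0.866], [0.0, 0.0, 0.0, 1.0]] [[384.4, 0.0, 262.4], [0.0, 384.4, 198.6], [0.0, 0.0, 1.0]]
chest 0.96 (261, 205) [ 0.586 -0.12   0.146]Traceback (most recent call last):
  File "<stdin>", line 9, in <module>
ValueError: it knows: bottle, can, can_lid, can_tray, chest, eye, hasp_tip, hinge, marker, pin, pin_collar, price_rail, rack, stopper
```

```bash
python3 - <<'E'
from h import *
for n in ['side','top']:
    p=shot(n); w=cloud(p); cv2.imwrite(f'pics/{n}0.png',cv2.resize(p['img'],(800,600))); 
    print(n,p['W'].round(3).tolist())
    np.savez(n+'0.npz',w=w,img=p['img'],W=p['W'],K=p['K'])
    for t in ['chest','hinge','hasp_tip','eye','pin','pin_collar','rack','can_tray','can_lid','can','bottle','price_rail','marker','stopper']:
        for d in eyes.tip_of(t,p)[:5]:
            u,v=map(int,d['point']); c=w[min(max(v,0),383),min(max(u,0),511)] 
            print(t,round(d['confidence'],2),(u,v),c.round(3))
E
```

```text
side [[0.997, -0.067, 0.04, 0.549], [-0.075, -0.688, 0.722, -0.847], [-0.02, -0.722, -0.691, 0.866], [0.0, 0.0, 0.0, 1.0]]
chest 0.84 (258, 203) [ 0.578 -0.118  0.153]
hinge 0.78 (261, 162) [0.597 0.033 0.17 ]
hinge 0.56 (325, 263) [ 0.743 -0.246  0.04 ]
hasp_tip 0.48 (248, 134) [0.568 0.263 0.114]
eye 0.68 (272, 175) [0.63  0.044 0.109]
eye 0.42 (249, 359) [ 0.531 -0.496  0.07 ]
pin 0.87 (198, 339) [ 0.414 -0.416  0.017]
pin 0.84 (176, 317) [ 0.354 -0.345 -0.001]
pin 0.69 (210, 301) [ 0.446 -0.346  0.061]
pin_collar 0.89 (172, 297) [ 0.365 -0.356  0.106]
pin_collar 0.86 (194, 322) [ 0.419 -0.426  0.113]
pin_collar 0.58 (212, 286) [ 0.454 -0.328  0.097]
rack 0.85 (239, 302) [ 0.514 -0.344  0.043]
can_tray 0.78 (234, 155) [0.519 0.081 0.165]
can_tray 0.67 (211, 286) [ 0.451 -0.327  0.096]
can_lid 0.59 (227, 193) [ 0.5   -0.123  0.201]
can 0.81 (299, 165) [0.739 0.194 0.02 ]
can 0.67 (327, 262) [ 0.747 -0.248  0.047]
bottle 0.68 (249, 357) [ 0.532 -0.495  0.078]
price_rail 0.65 (321, 202) [0.785 0.019 0.005]
marker 0.58 (268, 293) [ 0.584 -0.343  0.072]
stopper 0.52 (242, 298) [ 0.522 
[... 502 characters left out ...]
 0.059 0.006]
pin 0.43 (346, 233) [ 0.461 -0.304  0.071]
pin_collar 0.71 (387, 250) [ 0.421 -0.395  0.135]
pin_collar 0.67 (361, 269) [ 0.371 -0.331  0.124]
pin_collar 0.59 (351, 237) [ 0.452 -0.307  0.12 ]
rack 0.68 (346, 216) [ 0.506 -0.303  0.077]
can_tray 0.83 (127, 213) [0.508 0.273 0.117]
can_lid 0.68 (270, 217) [ 0.5   -0.091  0.284]
can 0.94 (309, 124) [ 0.745 -0.197  0.125]
can 0.73 (159, 130) [0.729 0.198 0.103]
can 0.64 (349, 208) [ 0.528 -0.308  0.091]
bottle 0.81 (399, 205) [ 0.536 -0.437  0.105]
price_rail 0.65 (231, 114) [0.796 0.013 0.01 ]
marker 0.54 (344, 184) [ 0.592 -0.298  0.078]
marker 0.22 (349, 215) [ 0.509 -0.308  0.089]
stopper 0.51 (345, 213) [ 0.514 -0.299  0.085]
```

View pics/side0.png

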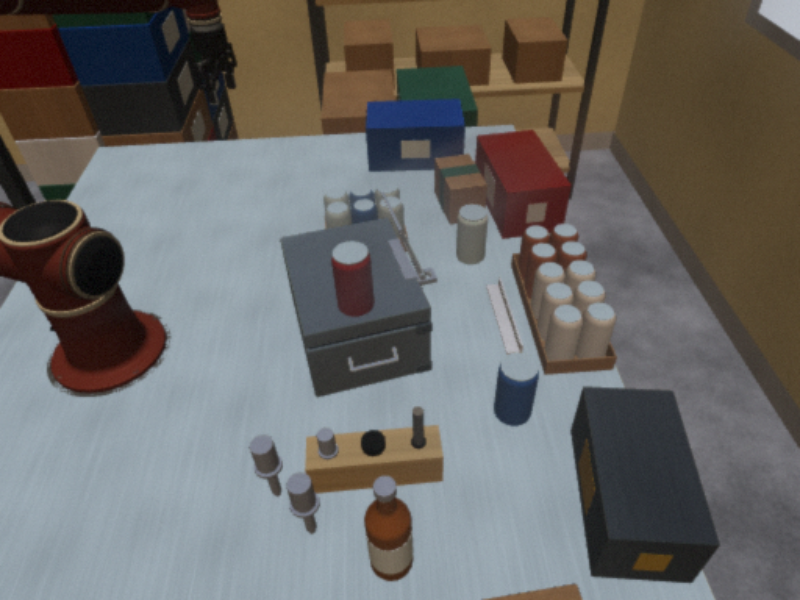

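View pics/top0.png

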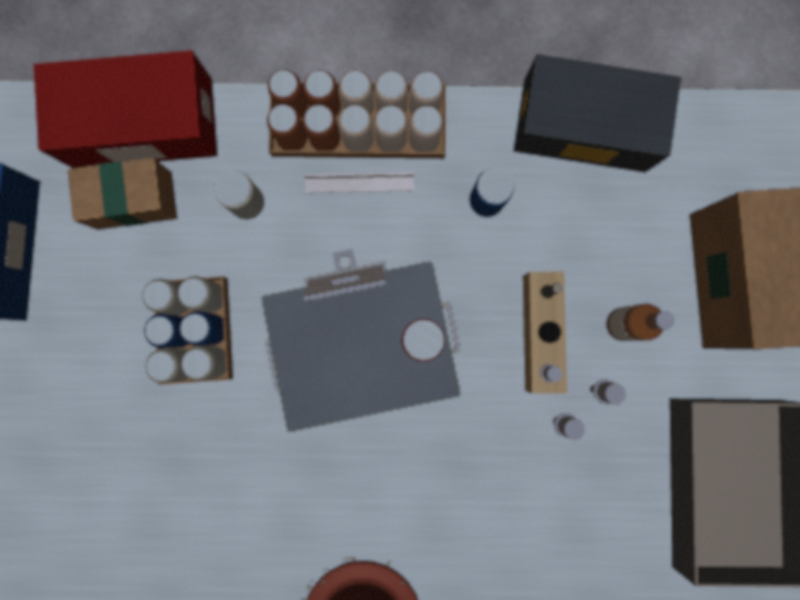

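The side view (800×600) shows the hasp leaning back a little from upright at about (400,235). The staple is at (425,275), beyond the chest. Three things look like the pin: two large ones standing on the table at (265,455) and (302,495), and a smaller one in the rack's near hole at (327,440). The description and the size rule both point to the one in the rack. I'll check that in a crop and fit the geometry.

```bash
python3 - <<'E'
import numpy as np,cv2
S=np.load('side0.npz');T=np.load('top0.npz')
cv2.imwrite('pics/crop.png',cv2.resize(S['img'][255:355,150:290],(784,560),interpolation=cv2.INTER_CUBIC))
def rect(w,zl,zh,x0,x1,y0,y1,ttl):
    m=(w[...,2]>zl)&(w[...,2]<zh)&(w[...,0]>x0)&(w[...,0]<x1)&(w[...,1]>y0)&(w[...,1]<y1)
    P=w[m]; r=cv2.minAreaRect((P[:,:2]*1000).astype(np.float32)); print(ttl,len(P),np.round(r[0],1),np.round(r[1],1),round(r[2],2),'z',np.median(P[:,2]).round(4)); return P
w=T['w']
rect(w,.15,.172,.3,.62,-.2,.2,'lid')
rect(w,.06,.08,.3,.7,-.36,-.25,'rack')
for n,d in (('top',T),('side',S)):
    w=d['w']
    P=rect(w,.185,.31,.5,.68,-.04,.12,n+' hasp')
    for lo in np.arange(.18,.3,.015):
        q=P[(P[:,2]>lo)&(P[:,2]<lo+.015)]
        if len(q)>3: print(lo.round(3),len(q),q.mean(0).round(4),'y',q[:,1].min().round(3),q[:,1].max().round(3),'x',q[:,0].min().round(3),q[:,0].max().round(3))
    rect(w,.09,.13,.62,.72,-.02,.1,n+' staple')
    P=rect(w,.085,.13,.42,.48,-.35,-.28,n+' rackpin')
    for lo in np.arange(.075,.14,.01):
        q=P[(P[:,2]>lo)&(P[:,2]<lo+.01)]
        if len(q): print(lo.round(3),len(q),q.mean(0).round(4),q.min(0).round(3),q.max(0).round(3))
    rect(w,.15,.29,.45,.56,-.15,-.05,n+' canlid')
E
```

```text
lid 8803 [497.4   3.2] [233.1 280.1] 12.43 z 0.1671
rack 1450 [ 518.3 -317. ] [210.4  61.4] 1.06 z 0.072
top hasp 594 [586.9  22.8] [ 38.6 119.7] 12.63 z 0.2502
0.18 46 [0.6026 0.0277 0.1905] y -0.03 0.082 x 0.591 0.615
0.195 69 [0.5986 0.0257 0.2035] y -0.033 0.083 x 0.585 0.611
0.21 98 [0.5932 0.0232 0.2167] y -0.033 0.082 x 0.579 0.607
0.225 46 [0.5885 0.0248 0.2326] y -0.034 0.08 x 0.575 0.603
0.24 62 [0.5837 0.0219 0.2484] y -0.036 0.079 x 0.572 0.597
0.255 80 [0.5791 0.0215 0.2624] y -0.037 0.08 x 0.566 0.593
0.27 193 [0.5718 0.0201 0.2781] y -0.039 0.078 x 0.556 0.587
top staple 107 [634.6  33.2] [31.1 34.1] 12.04 z 0.1165
top rackpin 99 [ 447.8 -317. ] [23.9 24.5] 0.88 z 0.1165
0.085 6 [ 0.4448 -0.3071  0.0901] [ 0.438 -0.31   0.085] [ 0.454 -0.305  0.093]
0.095 9 [ 0.4485 -0.3084  0.1006] [ 0.436 -0.316  0.097] [ 0.459 -0.306  0.103]
0.105 16 [ 0.4489 -0.3159  0.1115] [ 0.436 -0.329  0.106] [ 0.46  -0.306  0.115]
0.115 68 [ 0.4483 -0.3172  0.1177] [ 0.437 -0.328  0.115] [ 0.46  -0.307  0.123]
top canlid 1566 [505.9 -99.5] [109.1  96.7] 0.63 z 0.169
side hasp 137 [580.2  22.1
[... 264 characters left out ...]
32 x 0.594 0.599
0.24 11 [ 0.5897 -0.0256  0.2462] y -0.037 0.072 x 0.565 0.597
0.255 15 [ 0.584  -0.0267  0.2622] y -0.037 0.044 x 0.567 0.592
0.27 67 [0.5701 0.0148 0.278 ] y -0.038 0.08 x 0.555 0.584
side staple 72 [632.2  34.4] [29.7 38.7] 12.42 z 0.1152
side rackpin 159 [ 445.7 -318.1] [24.8 25.4] 52.67 z 0.1138
0.085 28 [ 0.4475 -0.3262  0.0903] [ 0.434 -0.331  0.085] [ 0.458 -0.317  0.095]
0.095 28 [ 0.4479 -0.3259  0.1003] [ 0.435 -0.33   0.096] [ 0.458 -0.315  0.105]
0.105 41 [ 0.4461 -0.3219  0.1116] [ 0.434 -0.33   0.105] [ 0.458 -0.303  0.115]
0.115 62 [ 0.4461 -0.3177  0.1163] [ 0.435 -0.329  0.115] [ 0.458 -0.306  0.119]
side canlid 1793 [504.9 -99.5] [110.3  98.2] 0.3 z 0.1965
```

View pics/crop.png

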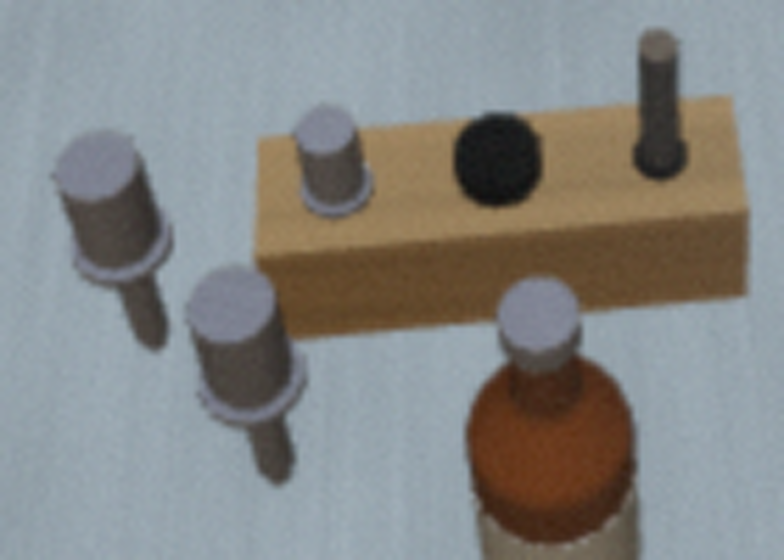

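The crop shows the small pin in the rack's near hole at (335,160), clearly smaller than the two at (105,200) and (245,345), so it is the one. Estimates: chest yaw about 12.4°, hinge ≈ (0.607, 0.028), eye ≈ (0.632, 0.033), pin ≈ (0.4475, −0.3175), and the hasp leans back about 18°. Next I move to a spot behind the hasp with the fingers shut.

Request:
apply_moves(
  plan=[
    [0,-0.482,-0.412,-0.0125,-0.525],
    [0,-0.482,-0.412,-0.0125,-0.525],
    [0,-0.482,-0.412,-0.0125,-0.525],
    [0,-0.482,-0.412,-0.0125,-0.525],
    [0,-0.482,-0.412,-0.0125,-0.525],
    [0,-0.482,-0.412,-0.0125,-0.525],
    [0,-0.482,-0.412,-0.0125,-0.525],
    [0,-0.482,-0.412,-0.0125,-0.525],
    [0,-0.482,-0.412,-0.0125,-0.525],
    [0,-0.482,-0.412,-0.0125,-0.525],
    [0,-0.482,-0.412,-0.0125,-0.525],
    [0,-0.482,-0.412,-0.0125,-0.525],
  ],
)

```text
t: 2.6
tool_pos: [0.4509, 0.1731, 0.4149]
tool_rot: [-0.337, 3.122, 0.0]
contact_force: [1.4, 0.8, 0.0]
opening: 0.0002
grip_force: 0.0
```

```bash
cat > rel.py <<'E'
from h import *
H=np.array([.6065,.0275,.168]); yaw=np.radians(12.4); f=np.array([np.cos(yaw),np.sin(yaw),0]); l=np.array([-f[1],f[0],0])
def st():
    T=tcp(); o=telemetry.get_obs(); tip=T[:3,3]+T[:3,2]*.173; d=tip-H
    print('t',round(o['t'],2),'tcp',T[:3,3].round(4),'a,l,z mm',(np.array([d@f,d@l,d[2]])*1000).round(1),'yawerr deg',np.degrees(np.arctan2(T[1,1],T[0,1])-yaw-np.pi/2).round(2),'zaxis',T[:3,2].round(3),'F',o['contact_force'].round(1),'op',o['opening'].round(4),'grip',round(float(o['grip_force']),1)); return T
def delta(X): # tool-frame shift of TCP to world X
    T=tcp(); return (T[:3,:3].T@(np.array(X)-T[:3,3])).round(4)
def face(r): return None
E
python3 - <<'E'
from rel import *
st(); print(delta(H+f*-.075+l*.045+[0,0,.248]))
E
```

```text
Traceback (most recent call last):
  File "rel.py", line 5, in st
    print('t',round(o['t'],2),'tcp',T[:3,3].round(4),'a,l,z mm',(np.array([d@f,d@l,d[2]])*1000).round(1),'yawerr deg',np.degrees(np.arctan2(T[1,1],T[0,1])-yaw-np.pi/2).round(2),'zaxis',T[:3,2].round(3),'F',o['contact_force'].round(1),'op',o['opening'].round(4),'grip',round(float(o['grip_force']),1)); return T
                                                                                                                                                                                                                                               ^^^^^^^^^^^^^^^^^^
AttributeError: 'float' object has no attribute 'round'
```

Request:
apply_moves(
  plan=[
    [0,-0.046,-0.131,0,0],
    [0,-0.046,-0.131,0,0],
    [0,-0.046,-0.131,0,0],
    [0,-0.046,-0.131,0,0],
    [0,-0.046,-0.131,0,0],
    [0,-0.046,-0.131,0,0],
  ],
)

```text
t: 3.1
tool_pos: [0.5234, 0.0567, 0.4143]
tool_rot: [0.335, -3.123, -0.001]
contact_force: [0.0, 0.7, 0.4]
opening: 0.0002
grip_force: 0.0
```

```bash
sed -i "s/o\['opening'\].round(4)/round(o['opening'],4)/" rel.py
python3 - <<'E'
from rel import *
st(); p=shot('wrist'); w=cloud(p); cv2.imwrite('pics/w1.png',cv2.resize(p['img'],(800,600)))
d=(w-H); A=d@f*1000; L=d@l*1000; Z=d[...,2]*1000
m=(Z>25)&(Z<115)&(A>-60)&(A<20)&(abs(L)<75)
for lo in range(25,115,15):
    q=m&(Z>=lo)&(Z<lo+15)
    if q.sum()>5: print(lo,q.sum(),'A',np.percentile(A[q],[5,50,95]).round(1),'L',L[q].min().round(1),L[q].max().round(1))
m=(Z<-45)&(Z>-62)&(A>0)&(A<60)&(abs(L)<60); print('staple',m.sum(), [np.percentile(v[m],[2,50,98]).round(1) for v in (A,L,Z)] if m.sum()>5 else '')
for t in ['eye','hinge','hasp_tip']:
    for q in eyes.tip_of(t,p)[:2]: print(t,q['confidence'],np.round(q['point']),w[int(q['point'][1]),int(q['point'][0])].round(3))
E
```

```text
t 3.1 tcp [0.5234 0.0567 0.4143] a,l,z mm [-75.1  46.5  73.3] yawerr deg -0.15 zaxis [-0.001  0.001 -1.   ] F [0.  0.7 0.4] op 0.0002 grip 0.0
25 384 A [-17.9 -15.4 -13.4] L -58.0 14.2
40 409 A [-23.  -20.8 -18.3] L -58.6 -21.2
55 447 A [-28.  -25.9 -23.5] L -58.7 -25.1
70 558 A [-33.2 -31.  -28.5] L -58.6 49.4
85 725 A [-38.2 -36.  -33.5] L -58.2 49.4
100 760 A [-41.4 -39.7 -37.2] L -58.8 50.0
staple 60 [array([24.2, 28. , 34. ]), array([-14.8,  -5.7,  13.9]), array([-61.5, -54. , -50.9])]
eye 0.92 [219. 267.] [0.59  0.035 0.168]
hinge 0.84 [209. 280.] [0.597 0.029 0.18 ]
```

View pics/w1.png

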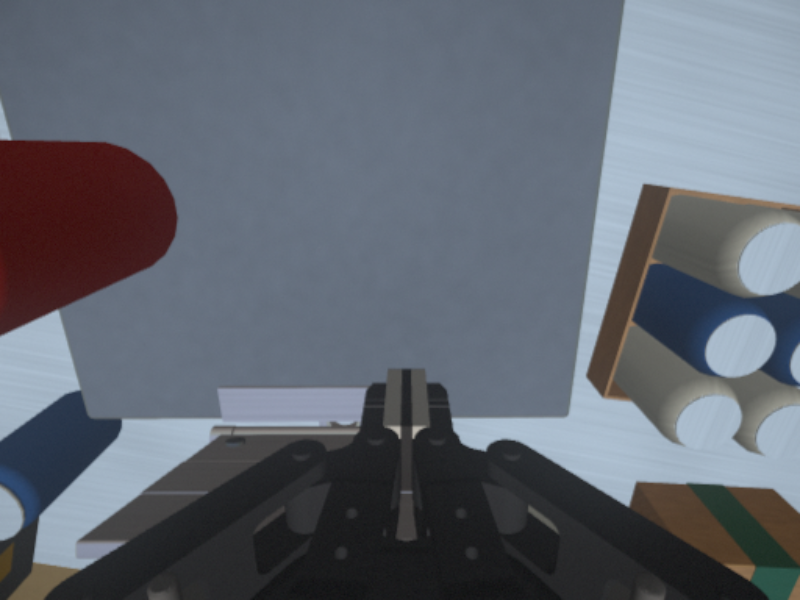

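The wrist view has the chest's front edge level in the image, so the yaw is right. The hasp plate (lower left, around (250,490)) leans about 19°, and the shut fingers stand behind its left wing. Now I push it over.

Request:
apply_moves(
  plan=[
    [0,-0.025,0,0,0],
    [0,-0.045,0,0,0],
    [0,-0.06,0,0,0],
    [0,-0.075,0,0,0],
    [0,-0.086,0,0.001,0],
    [0,-0.1,0,0.005,0],
    [0,-0.112,0,0.01,0],
    [0,-0.123,0,0.019,0],
    [0,-0.133,0,0.029,0],
    [0,-0.139,0,0.038,0],
    [0,-0.144,0,0.048,0],
    [0,-0.144,0,0.048,0],
  ],
)

```text
t: 4.3
tool_pos: [0.6636, 0.0886, 0.3634]
tool_rot: [0.339, -3.119, -0.001]
contact_force: [-0.3, 0.4, -0.4]
opening: 0.0
grip_force: 0.0
```

```bash
python3 - <<'E'
from rel import *
st(); p=shot('wrist'); w=cloud(p)
d=(w-H); A=d@f*1000; L=d@l*1000; Z=d[...,2]*1000
m=(Z>-40)&(Z<115)&(A>15)&(A<130)&(L<-20)&(L>-60)
for lo in range(15,130,15):
    q=m&(A>=lo)&(A<lo+15)
    if q.sum()>5: print(lo,q.sum(),'Z',np.percentile(Z[q],[5,50,95]).round(1))
E
```

```text
t 4.3 tcp [0.6636 0.0886 0.3634] a,l,z mm [68.3 47.6 22.4] yawerr deg 0.0 zaxis [-0.004  0.    -1.   ] F [-0.3  0.4 -0.4] op 0.0 grip 0.0
15 1822 Z [ 8.  10.3 12. ]
30 1801 Z [11.5 13.4 15.3]
45 1750 Z [15.  16.9 18.9]
60 1701 Z [18.5 20.4 22.2]
75 1655 Z [21.9 23.9 25.8]
90 1598 Z [25.5 27.4 29.3]
105 360 Z [28.5 29.5 30.5]
```

Request:
apply_moves(
  plan=[
    [0,-0.004,0,0.021,0],
    [0,-0.003,0,0.029,0],
    [0,-0.001,0,0.037,0],
    [0,0.006,0,0.051,0],
    [0,0.011,0,0.057,0],
    [0,0.017,0,0.062,0],
    [0,0.023,0,0.066,0],
    [0,0.029,0,0.069,0],
    [0,0.036,0,0.07,0],
    [0,0.043,0,0.07,0],
    [0,0.049,0,0.07,0],
    [0,0.049,0,0.07,0],
  ],
)

```text
t: 5.35
tool_pos: [0.6151, 0.077, 0.2968]
tool_rot: [0.337, -3.123, 0.0]
contact_force: [0.0, 0.3, -0.1]
opening: 0.0004
grip_force: 0.3
```

```bash
python3 - <<'E'
from rel import *
st()
E
```

```text
t 5.35 tcp [0.6151 0.077  0.2968] a,l,z mm [ 18.9  46.5 -44.2] yawerr deg -0.07 zaxis [-0.001 -0.    -1.   ] F [ 0.   0.3 -0.1] op 0.0004 grip 0.3
```

Request:
apply_moves(
  plan=[
    [0,0.002,0,0,0],
    [0,0.004,0,0,0],
    [0,0.006,0,0,0],
    [0,0.007,0,0,0],
    [0,0.008,0,0,0],
    [0,0.008,0,0,0],
  ],
)

```text
t: 5.85
tool_pos: [0.6085, 0.0756, 0.2965]
tool_rot: [-0.337, 3.122, 0.0]
contact_force: [6.7, 2.1, -3.4]
opening: -0.0001
grip_force: 1.3
```

```bash
python3 - <<'E'
from rel import *
st()
E
```

```text
t 5.85 tcp [0.6085 0.0756 0.2965] a,l,z mm [ 12.6  46.5 -44.5] yawerr deg -0.08 zaxis [ 0.002  0.    -1.   ] F [ 6.7  2.1 -3.4] op -0.0001 grip 1.3
```

Request:
apply_moves(
  plan=[
    [0,0.002,0,0,0],
    [0,0.003,0,0,0],
    [0,0.003,0,0,0],
    [0,0.003,0,0,0],
  ],
)

```text
t: 6.18
tool_pos: [0.6066, 0.0751, 0.2976]
tool_rot: [-0.337, 3.117, 0.001]
contact_force: [10.2, 1.8, -2.5]
opening: -0.0002
grip_force: 5.9
```

```bash
python3 - <<'E'
from rel import *
st()
E
```

```text
t 6.18 tcp [0.6066 0.0751 0.2976] a,l,z mm [ 11.4  46.4 -43.4] yawerr deg -0.07 zaxis [ 0.006  0.001 -1.   ] F [10.2  1.8 -2.5] op -0.0002 grip 5.9
```

Request:
apply_moves(
  plan=[
    [0,0.003,0,0,0],
    [0,0.006,0,0,0],
    [0,0.006,0,0,0],
    [0,0.006,0,0,0],
  ],
)

```text
t: 6.52
tool_pos: [0.6039, 0.0745, 0.2979]
tool_rot: [-0.334, 3.099, 0.003]
contact_force: [36.3, 9.0, -18.8]
opening: 0.0004
grip_force: 18.9
```

```bash
python3 - <<'E'
from rel import *
st()
E
```

```text
t 6.52 tcp [0.6039 0.0745 0.2979] a,l,z mm [ 11.7  46.4 -43.1] yawerr deg -0.1 zaxis [ 0.024  0.005 -1.   ] F [ 36.3   9.  -18.8] op 0.0004 grip 18.9
```

Request:
apply_moves(
  plan=[
    [0,-0.02,0,0,0],
    [0,-0.04,0,0,0],
    [0,-0.04,0,-0.03,0],
    [0,-0.045,0,-0.06,0],
    [0,-0.05,0.02,-0.09,0],
    [0,-0.06,0.04,-0.12,0],
    [0,-0.06,0.04,-0.12,0],
    [0,-0.06,0.04,-0.12,0],
  ],
)

```text
t: 7.18
tool_pos: [0.6496, 0.1264, 0.4195]
tool_rot: [-0.34, 3.12, -0.001]
contact_force: [0.5, 0.4, -0.0]
opening: 0.0003
grip_force: 0.0
```

```bash
python3 - <<'E'
from rel import *
st(); p=shot('wrist'); w=cloud(p); cv2.imwrite('pics/w2.png',cv2.resize(p['img'],(800,600)))
d=(w-H); A=d@f*1000; L=d@l*1000; Z=d[...,2]*1000
np.savez('w2.npz',w=w,img=p['img'])
m=(Z>-60)&(Z<-45)&(A>0)&(A<60)&(abs(L)<40); print('staple',m.sum(), [np.percentile(v[m],[1,50,99]).round(1) for v in (A,L,Z)] if m.sum()>5 else '')
for lo in range(-120,0,15):
    q=(Z>=lo)&(Z<lo+15)&(A>-10)&(A<40)&(abs(L)>24)&(abs(L)<60)
    if q.sum()>5: print(lo,q.sum(),'A',np.percentile(A[q],[5,50,95]).round(1))
for t in ['eye','hinge','hasp_tip']:
    for q in eyes.tip_of(t,p)[:2]: 
        u=q['point']; r=p['W'][:3,:3]@np.linalg.inv(p['K'])@[*u,1]; c=p['W'][:3,3]; zz={'eye':.115,'hinge':.168,'hasp_tip':.053}[t]
        X=c+r*(zz-c[2])/r[2]; e=X-H; print(t,q['confidence'],np.round(u),X.round(4),'a,l',(e@f*1000).round(1),(e@l*1000).round(1))
E
```

```text
t 7.18 tcp [0.6496 0.1264 0.4195] a,l,z mm [63.8 87.1 78.5] yawerr deg 0.03 zaxis [ 0.003 -0.    -1.   ] F [ 0.5  0.4 -0. ] op 0.0003 grip 0.0
staple 975 [array([ 9.4, 26.7, 41.5]), array([-15.1,   1.3,  18.6]), array([-59.1, -52.1, -50.4])]
-105 57 A [-5.  -4.9 -4.9]
-75 71 A [-5.  -4.9 -4.9]
-60 74 A [-5.  -5.  -4.9]
eye 0.83 [171. 141.] [0.628  0.0343 0.115 ] a,l 22.5 2.0
hinge 0.59 [309. 231.] [0.6689 0.175  0.168 ] a,l 92.6 130.6
hinge 0.57 [145. 120.] [0.6048 0.027  0.168 ] a,l -1.8 -0.1
hasp_tip 0.69 [184. 110.] [0.6038 0.0272 0.053 ] a,l -2.7 0.3
```

View pics/w2.png

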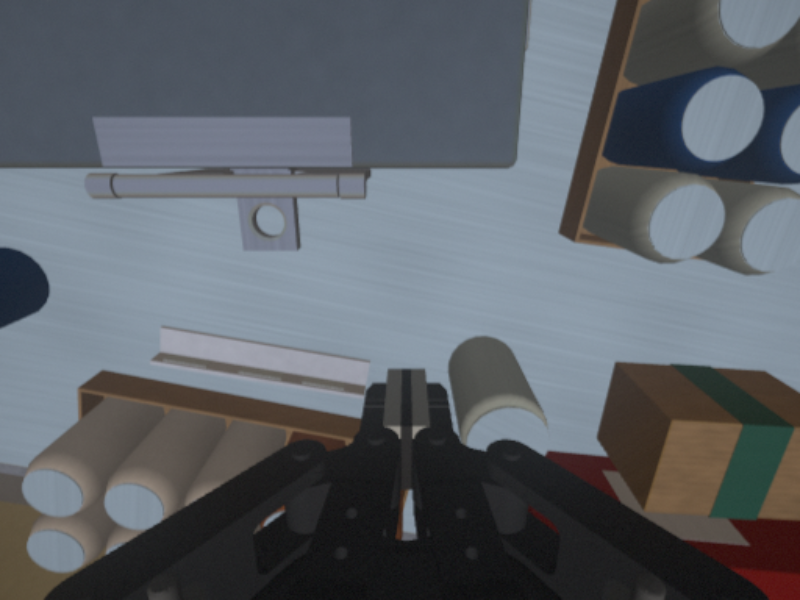

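The hasp hangs vertically under its hinge at (230,185), fully home. The staple stands clear at (270,210) with its eye at (268,220). Now I fetch the pin, travelling above the can on the lid.

Request:
apply_moves(
  plan=[
    [0.05,0,0,-0.04,0],
    [0.05,0.01,-0.02,-0.08,0],
    [0.05,0.293,-0.39,-0.08,0],
    [0.05,0.293,-0.39,-0.08,0],
    [0.05,0.293,-0.39,-0.08,0],
    [0.05,0.293,-0.39,-0.08,0],
    [0.05,0.293,-0.39,-0.08,0],
    [0.05,0.293,-0.39,-0.08,0],
    [0.05,0.293,-0.39,-0.08,0],
    [0.05,0.293,-0.39,-0.08,0],
    [0.05,0.293,-0.39,-0.08,0],
    [0.05,0.293,-0.39,-0.08,0],
  ],
)

```text
t: 8.38
tool_pos: [0.4664, -0.2736, 0.4944]
tool_rot: [0.336, -3.121, -0.003]
contact_force: [1.7, -0.3, 0.4]
opening: 0.0502
grip_force: 0.0
```

```bash
python3 - <<'E'
from rel import *
st(); print(delta([.4475,-.3175,.42]))
E
```

```text
t 8.38 tcp [ 0.4664 -0.2736  0.4944] a,l,z mm [-201.8 -263.6  153.4] yawerr deg -0.12 zaxis [-0.003  0.002 -1.   ] F [ 1.7 -0.3  0.4] op 0.0502 grip 0.0
[ 0.0277 -0.0391  0.0743]
```

Request:
apply_moves(
  plan=[
    [0.05,0.027,-0.038,0.03,0],
    [0.05,0.027,-0.038,0.07,0],
    [0.05,0.027,-0.038,0.07,0],
    [0.05,0.027,-0.038,0.07,0],
  ],
)

```text
t: 8.72
tool_pos: [0.4486, -0.3146, 0.4205]
tool_rot: [0.333, -3.117, -0.013]
contact_force: [0.0, 1.2, 0.2]
opening: 0.0497
grip_force: 0.0
```

```bash
python3 - <<'E'
from rel import *
T=st(); print(delta([.4475,-.3175,.42])); p=shot('wrist'); w=cloud(p); cv2.imwrite('pics/w3.png',cv2.resize(p['img'],(800,600)))
for t in ['pin','pin_collar']:
    for q in eyes.tip_of(t,p)[:4]: print(t,q['confidence'],np.round(q['point']))
for lo in np.arange(.07,.13,.01):
    m=(abs(w[...,0]-.4475)<.025)&(abs(w[...,1]+.3175)<.025)&(w[...,2]>=lo)&(w[...,2]<lo+.01)
    if m.sum()>5: print(lo.round(2),m.sum(),w[m].mean(0).round(4),w[m].min(0).round(4),w[m].max(0).round(4))
for c in [(.369,-.34),(.425,-.405)]:
    m=(abs(w[...,0]-c[0])<.04)&(abs(w[...,1]-c[1])<.04)&(w[...,2]>.1)&(w[...,1]<-.32)
    if m.sum()>5: print('big',w[m].min(0).round(3),w[m].max(0).round(3))
E
```

```text
t 8.72 tcp [ 0.4486 -0.3146  0.4205] a,l,z mm [-228.7 -298.6   79.5] yawerr deg -0.2 zaxis [-0.008  0.008 -1.   ] F [0.  1.2 0.2] op 0.0497 grip 0.0
[ 0.0017 -0.0026  0.0005]
pin 0.88 [254. 158.]
pin 0.69 [254.  88.]
pin 0.63 [193. 121.]
pin_collar 0.94 [176. 125.]
pin_collar 0.87 [255. 170.]
pin_collar 0.62 [252.  88.]
0.07 1112 [ 0.4429 -0.3188  0.0719] [ 0.4225 -0.3425  0.07  ] [ 0.4724 -0.2925  0.08  ]
0.08 39 [ 0.4354 -0.3189  0.085 ] [ 0.4329 -0.3291  0.0803] [ 0.4418 -0.3057  0.09  ]
0.09 46 [ 0.4356 -0.3187  0.0946] [ 0.433  -0.3296  0.0901] [ 0.4427 -0.3058  0.0999]
0.1 51 [ 0.4355 -0.319   0.1048] [ 0.4328 -0.3296  0.1004] [ 0.4457 -0.3063  0.1097]
0.11 493 [ 0.4448 -0.3172  0.1158] [ 0.4331 -0.3297  0.1101] [ 0.4584 -0.3042  0.1183]
big [ 0.342 -0.36   0.137] [ 0.376 -0.326  0.143]
big [ 0.399 -0.426  0.1  ] [ 0.464 -0.365  0.337]
```

View pics/w3.png

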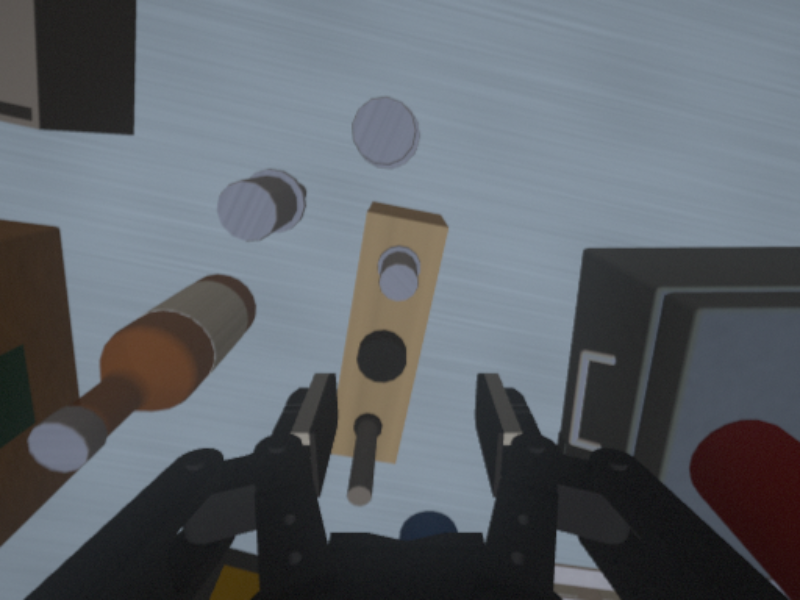

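The wrist view shows the pin in its hole at (398,280), with the stopper at (382,355), the marker at (362,460), and the big look-alikes at (385,130) and (255,205). Jaw fits, so I descend in two stages.

Request:
apply_moves(
  plan=[
    [0.05,0.002,-0.002,0.03,0],
    [0.05,0.002,-0.002,0.06,0],
    [0.05,0.002,-0.002,0.09,0],
    [0.05,0.002,-0.002,0.11,0],
    [0.05,0.002,-0.002,0.11,0],
    [0.05,0.002,-0.002,0.11,0],
    [0.05,0.002,-0.002,0.11,0],
  ],
)

```text
t: 9.45
tool_pos: [0.4497, -0.3171, 0.3193]
tool_rot: [-0.339, 3.12, -0.006]
contact_force: [0.1, 0.1, -0.1]
opening: 0.0499
grip_force: 0.0
```

```bash
python3 - <<'E'
from rel import *
T=st(); print(delta([.447,-.3172,.253]))
E
```

```text
t 9.45 tcp [ 0.4497 -0.3171  0.3193] a,l,z mm [-226.7 -303.6  -21.7] yawerr deg 0.0 zaxis [ 0.003 -0.003 -1.   ] F [ 0.1  0.1 -0.1] op 0.0499 grip 0.0
[0.0028 0.0008 0.0663]
```

Request:
apply_moves(
  plan=[
    [0.05,0.003,0.001,0.03,0],
    [0.05,0.003,0.001,0.05,0],
    [0.05,0.003,0.001,0.065,0],
    [0.05,0.003,0.001,0.065,0],
    [0.05,0.003,0.001,0.065,0],
  ],
)

```text
t: 9.87
tool_pos: [0.446, -0.3171, 0.2529]
tool_rot: [-0.338, 3.122, -0.003]
contact_force: [1.0, -0.7, -0.1]
opening: 0.0499
grip_force: 0.0
```

```bash
python3 - <<'E'
from rel import *
T=st(); print(delta([.447,-.3172,.253]))
E
```

```text
t 9.87 tcp [ 0.446  -0.3171  0.2529] a,l,z mm [-230.5 -302.4  -88.1] yawerr deg -0.05 zaxis [ 0.002 -0.002 -1.   ] F [ 1.  -0.7 -0.1] op 0.0499 grip 0.0
[-0.0009 -0.0003 -0.0001]
```

Good; close gently, then firm up.

Request:
apply_moves(
  plan=[
    [0.02,0,0,0,0],
    [0.015,0,0,0,0],
    [0.015,0,0,0,0],
    [0.015,0,0,0,0],
    [0.015,0,0,0,0],
    [0.015,0,0,0,0],
  ],
  newtons=50,
)

```text
t: 10.37
tool_pos: [0.4463, -0.3175, 0.254]
tool_rot: [-0.337, 3.12, -0.006]
contact_force: [0.7, 0.3, 6.8]
opening: 0.0248
grip_force: 49.3
```

```bash
python3 - <<'E'
from rel import *
T=st()
E
```

```text
t 10.37 tcp [ 0.4463 -0.3175  0.254 ] a,l,z mm [-230.1 -303.2  -87. ] yawerr deg -0.07 zaxis [ 0.004 -0.003 -1.   ] F [0.7 0.3 6.8] op 0.0248 grip 49.3
```

Request:
apply_moves(
  plan=[
    [0.015,0,0,-0.015,0],
    [0.015,0,0,-0.035,0],
    [0.015,0,0,-0.06,0],
    [0.015,0,0,-0.09,0],
    [0.015,0,0,-0.13,0],
    [0.015,0,0,-0.17,0],
    [0.015,0,0,-0.21,0],
    [0.015,0,0,-0.25,0],
    [0.015,0,0,-0.29,0],
    [0.015,0,0,-0.31,0],
    [0.015,0,0,-0.31,0],
    [0.015,0,0,-0.31,0],
  ],
)

```text
t: 11.37
tool_pos: [0.4452, -0.3165, 0.5628]
tool_rot: [-0.337, 3.121, -0.004]
contact_force: [0.4, 0.0, -2.2]
opening: 0.0248
grip_force: 49.3
```

```bash
python3 - <<'E'
from rel import *
T=st(); E=[.6292,.0345]; print(delta([*E,.56])); p=shot('wrist'); w=cloud(p); cv2.imwrite('pics/w4.png',cv2.resize(p['img'],(800,600)))
E
```

```text
t 11.37 tcp [ 0.4452 -0.3165  0.5628] a,l,z mm [-231.1 -301.8  221.8] yawerr deg -0.07 zaxis [ 0.002 -0.002 -1.   ] F [ 0.4  0.  -2.2] op 0.0248 grip 49.3
[-0.2548  0.3036  0.0024]
```

View pics/w4.png

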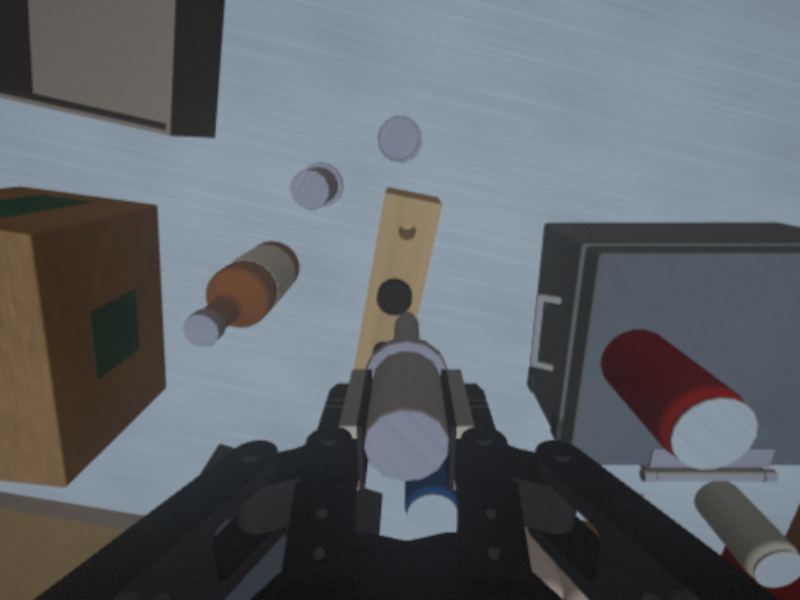

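The pin is out of its hole and gripped upright, with its tip at (405,320). Next I carry it over the can to the staple.

Request:
apply_moves(
  plan=[
    [0.015,-0.02,0.024,0,0],
    [0.015,-0.05,0.06,0,0],
    [0.015,-0.255,0.304,0,0],
    [0.015,-0.255,0.304,0,0],
    [0.015,-0.255,0.304,0,0],
    [0.015,-0.255,0.304,0,0],
    [0.015,-0.255,0.304,0,0],
    [0.015,-0.255,0.304,0,0],
    [0.015,-0.255,0.304,0,0],
    [0.015,-0.255,0.304,0,0],
    [0.015,-0.255,0.304,0,0],
    [0.015,-0.255,0.304,0,0],
  ],
)

```text
t: 12.42
tool_pos: [0.6302, 0.0365, 0.5569]
tool_rot: [0.341, -3.117, -0.001]
contact_force: [0.2, -1.1, -1.2]
opening: 0.0246
grip_force: 49.6
```

```bash
python3 - <<'E'
from rel import *
T=st(); E=[.6292,.0345]; print(delta([*E,.425]))
E
```

```text
t 12.42 tcp [0.6302 0.0365 0.5569] a,l,z mm [ 24.    4.  215.9] yawerr deg 0.1 zaxis [-0.006  0.    -1.   ] F [ 0.2 -1.1 -1.2] op 0.0246 grip 49.6
[ 0.0005 -0.0019  0.1319]
```

Request:
apply_moves(
  plan=[
    [0.015,0,-0.001,0.03,0],
    [0.015,0,-0.002,0.06,0],
    [0.015,0,-0.002,0.09,0],
    [0.015,0,-0.002,0.12,0],
    [0.015,0,-0.002,0.14,0],
    [0.015,0,-0.002,0.14,0],
    [0.015,0,-0.002,0.14,0],
    [0.015,0,-0.002,0.14,0],
  ],
)

```text
t: 13.08
tool_pos: [0.63, 0.0321, 0.4222]
tool_rot: [-0.336, 3.122, -0.001]
contact_force: [0.6, 0.1, -1.0]
opening: 0.0246
grip_force: 49.6
```

```bash
python3 - <<'E'
from rel import *
T=st(); p=shot('wrist'); w=cloud(p); cv2.imwrite('pics/w5.png',cv2.resize(p['img'],(800,600))); np.savez('w5.npz',w=w,img=p['img'],T=T)
c=(w-T[:3,3])@T[:3,:3]*1000
for lo in range(140,260,10):
    m=(abs(c[...,0])<25)&(abs(c[...,1])<12.5 if lo<175 else abs(c[...,1])<20)&(c[...,2]>=lo)&(c[...,2]<lo+10)
    if m.sum()>8: print(lo,m.sum(),'x',c[m][:,0].min().round(1),c[m][:,0].max().round(1),'y',c[m][:,1].min().round(1),c[m][:,1].max().round(1))
for t in ['eye','pin','pin_collar']:
    for q in eyes.tip_of(t,p)[:2]:
        u=q['point']; r=p['W'][:3,:3]@np.linalg.inv(p['K'])@[*u,1]; cc=p['W'][:3,3]
        X=cc+r*(.115-cc[2])/r[2]; e=X-H; print(t,q['confidence'],np.round(u),'at eye height',X.round(4),(e@f*1000).round(1),(e@l*1000).round(1))
d=(w-H); A=d@f*1000; L=d@l*1000; Z=d[...,2]*1000
m=(Z>-57)&(Z<-47)&(A>8)&(A<60)&(abs(L)<40); print('staple',m.sum(), [np.percentile(v[m],[1,50,99]).round(1) for v in (A,L,Z)] if m.sum()>5 else '')
E
```

```text
t 13.08 tcp [0.63   0.0321 0.4222] a,l,z mm [24.1 -0.6 81.2] yawerr deg -0.13 zaxis [ 0.001 -0.    -1.   ] F [ 0.6  0.1 -1. ] op 0.0246 grip 49.6
140 616 x -11.5 14.3 y -12.5 12.4
150 481 x 3.3 14.4 y -12.5 12.4
160 401 x 3.1 14.3 y -12.4 12.3
170 563 x 1.7 17.0 y -12.3 12.4
180 72 x 4.8 17.0 y -14.8 15.7
200 38 x 4.6 7.2 y -4.1 4.9
210 82 x 2.7 7.0 y -5.1 5.8
220 80 x 2.3 7.2 y -5.3 6.1
230 29 x 3.0 6.9 y -4.6 6.1
240 165 x 3.8 25.0 y -19.3 20.0
250 30 x 21.2 22.3 y -19.5 19.4
eye 0.77 [260. 181.] at eye height [0.63   0.0325 0.115 ] 24.0 -0.2
pin 0.91 [259. 206.] at eye height [0.6567 0.038  0.115 ] 51.3 -0.5
pin 0.69 [261. 170.] at eye height [0.6183 0.0313 0.115 ] 12.3 1.2
pin_collar 0.71 [261. 237.] at eye height [0.6927 0.0478 0.115 ] 88.6 1.4
staple 499 [array([19.5, 33.7, 41.3]), array([-15.4,   1.2,  17.8]), array([-56.5, -52. , -50.4])]
```

View pics/w5.png

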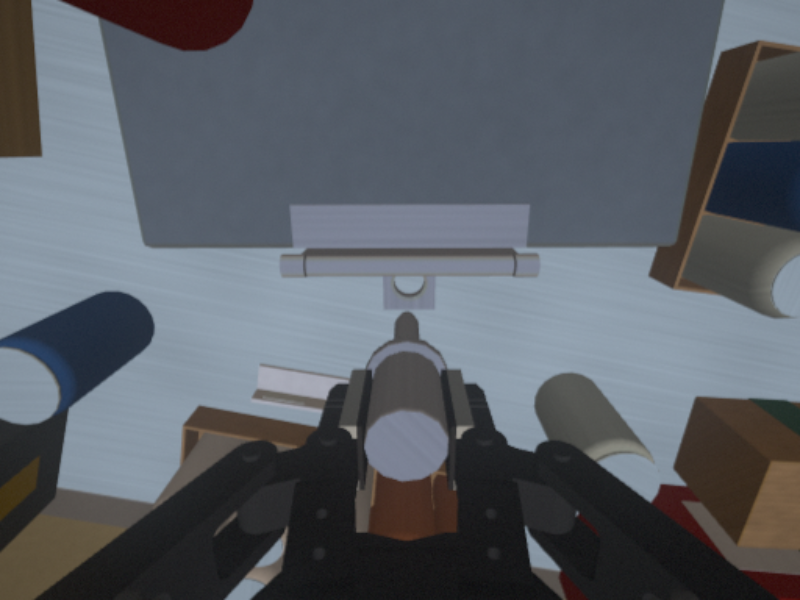

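The pin hangs just short of the staple: tip at (406,315), eye at (409,283) further down. In the tool frame the pin axis is at (+1.1, +0.4) mm, so the eye is about 1 mm further out and 1.4 mm to the left. I correct that and go down to just above the eye.

Request:
apply_moves(
  plan=[
    [0.015,-0.001,0.0015,0.015,0],
    [0.015,-0.001,0.0015,0.03,0],
    [0.015,-0.001,0.0015,0.043,0],
    [0.015,-0.001,0.0015,0.043,0],
    [0.015,-0.001,0.0015,0.043,0],
    [0.015,-0.001,0.0015,0.043,0],
    [0.015,-0.001,0.0015,0.043,0],
  ],
)

```text
t: 13.87
tool_pos: [0.6308, 0.0345, 0.3788]
tool_rot: [-0.337, 3.122, -0.0]
contact_force: [0.7, -0.3, -0.7]
opening: 0.0249
grip_force: 49.6
```

```bash
python3 - <<'E'
from rel import *
T=st(); p=shot('wrist'); w=cloud(p); cv2.imwrite('pics/w6.png',cv2.resize(p['img'][140:260,180:340],(800,600),interpolation=cv2.INTER_CUBIC))
c=(w-T[:3,3])@T[:3,:3]*1000
m=(abs(c[...,0])<12)&(abs(c[...,1])<12)&(c[...,2]>195)&(c[...,2]<240); print('shank x max',np.percentile(c[m][:,0],98).round(1),'y',np.percentile(c[m][:,1],[2,98]).round(1))
X=c[...,0];Y=c[...,1];Z=c[...,2]
m=(abs(Z-(T[2,3]-.115)*1000)<4)&(abs(Y)<30)&(X<15)&(X>-35); print('staple',m.sum(),[np.percentile(v[m],[1,99]).round(1) for v in (X,Y,Z)])
Tt=T.copy()
for pt in ([1.1,.4],):
    P=(T@[pt[0]/1000,pt[1]/1000,.244,1])[:3]; print('tip px',proj(p,P).round(1))
for e in ([24,1.4],):
    P=H+f*e[0]/1000+l*e[1]/1000; P[2]=.115; print('eye px',proj(p,P).round(1))
for q in eyes.tip_of('eye',p)[:2]: print(q['confidence'],np.round(q['point'],1))
E
```

```text
t 13.87 tcp [0.6308 0.0345 0.3788] a,l,z mm [25.5  1.6 37.8] yawerr deg -0.07 zaxis [ 0.001 -0.    -1.   ] F [ 0.7 -0.3 -0.7] op 0.0249 grip 49.6
shank x max 7.0 y [-5.1  5.9]
staple 468 [array([-16.5,   2.6]), array([-16.9,  16.8]), array([261.3, 266.6])]
tip px [259.6 202.4]
eye px [259.  193.8]
0.71 [258. 192.]
```

View pics/w6.png

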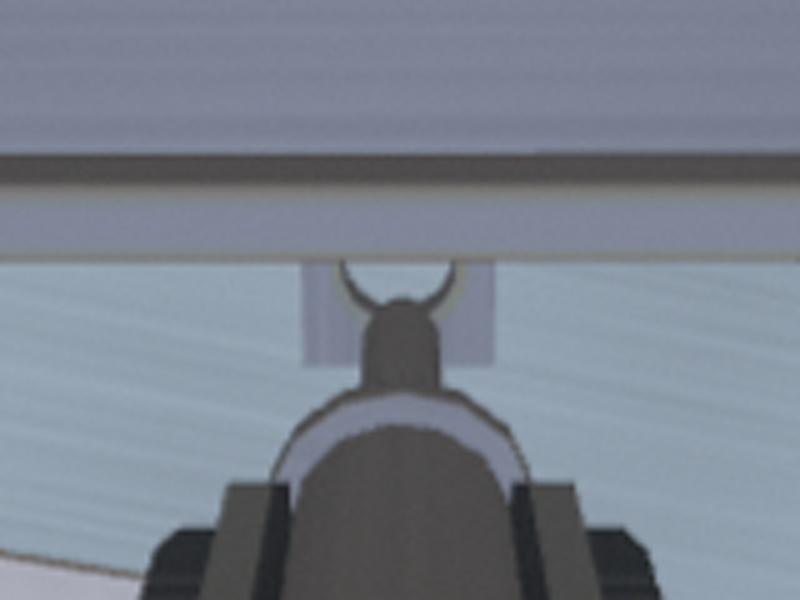

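The crop shows the shank (400,330) lined up with the eye (399,270). In the tool frame the eye is at (1.0, 0.0) mm and the pin at (1.0, 0.4) mm, so I insert it.

Request:
apply_moves(
  plan=[
    [0.015,0,0,0.01,0],
    [0.015,0,0,0.018,0],
    [0.015,0,0,0.025,0],
    [0.015,0,0,0.032,0],
    [0.015,0,0,0.039,0],
    [0.015,0,0,0.046,0],
    [0.015,0,0,0.046,0],
  ],
)

```text
t: 14.55
tool_pos: [0.63, 0.0345, 0.3295]
tool_rot: [0.337, -3.12, -0.001]
contact_force: [-1.5, -0.2, -1.6]
opening: 0.0245
grip_force: 49.6
```

```bash
python3 - <<'E'
from rel import *
T=st()
E
```

```text
t 14.55 tcp [0.63   0.0345 0.3295] a,l,z mm [ 23.9   2.  -11.5] yawerr deg -0.07 zaxis [-0.004  0.    -1.   ] F [-1.5 -0.2 -1.6] op 0.0245 grip 49.6
```

Request:
apply_moves(
  plan=[
    [0.015,0,0,0.008,0],
    [0.015,0,0,0.015,0],
    [0.015,0,0,0.021,0],
    [0.015,0,0,0.026,0],
    [0.015,0,0,0.028,0],
    [0.015,0,0,0.028,0],
    [0.015,0,0,0.028,0],
  ],
)

```text
t: 15.13
tool_pos: [0.6306, 0.0345, 0.3041]
tool_rot: [0.337, -3.123, 0.0]
contact_force: [0.2, 0.3, -1.4]
opening: 0.025
grip_force: 49.6
```

```bash
python3 - <<'E'
from rel import *
T=st()
E
```

```text
t 15.13 tcp [0.6306 0.0345 0.3041] a,l,z mm [ 25.1   1.6 -36.9] yawerr deg -0.07 zaxis [-0. -0. -1.] F [ 0.2  0.3 -1.4] op 0.025 grip 49.6
```

Request:
apply_moves(
  plan=[
    [0.015,0,0,0.001,0],
    [0.015,0,0,0.002,0],
    [0.015,0,0,0.003,0],
    [0.015,0,0,0.004,0],
    [0.015,0,0,0.004,0],
    [0.015,0,0,0.004,0],
  ],
)

```text
t: 15.63
tool_pos: [0.6306, 0.0345, 0.3]
tool_rot: [0.337, -3.123, 0.0]
contact_force: [-0.8, -0.1, -0.3]
opening: 0.0253
grip_force: 49.6
```

```bash
python3 - <<'E'
from rel import *
T=st()
E
```

```text
t 15.63 tcp [0.6306 0.0345 0.3   ] a,l,z mm [ 25.    1.6 -41. ] yawerr deg -0.07 zaxis [-0. -0. -1.] F [-0.8 -0.1 -0.3] op 0.0253 grip 49.6
```

Request:
apply_moves(
  plan=[
    [0.015,0,0,0.001,0],
    [0.015,0,0,0.002,0],
    [0.015,0,0,0.002,0],
    [0.015,0,0,0.002,0],
  ],
)

```text
t: 15.97
tool_pos: [0.6307, 0.0345, 0.2991]
tool_rot: [-0.337, 3.123, -0.0]
contact_force: [-2.8, -0.7, 5.1]
opening: 0.0247
grip_force: 50.1
```

```bash
python3 - <<'E'
from rel import *
T=st()
E
```

```text
t 15.97 tcp [0.6307 0.0345 0.2991] a,l,z mm [ 25.3   1.6 -41.9] yawerr deg -0.07 zaxis [ 0.001 -0.    -1.   ] F [-2.8 -0.7  5.1] op 0.0247 grip 50.1
```

The collar is on the staple. I release, go straight up, then move clear.

Request:
apply_moves(
  plan=[
    [0.03,0,0,0,0],
    [0.045,0,0,0,0],
    [0.05,0,0,0,0],
    [0.05,0,0,0,0],
    [0.05,0,0,-0.015,0],
    [0.05,0,0,-0.035,0],
    [0.05,0,0,-0.065,0],
    [0.05,0,0,-0.1,0],
    [0.05,0,0,-0.14,0],
    [0.05,0,0.04,-0.15,0],
    [0.05,-0.03,0.08,-0.15,0],
    [0.05,-0.03,0.08,-0.15,0],
  ],
)

```text
t: 16.97
tool_pos: [0.6432, 0.1228, 0.4519]
tool_rot: [-0.342, 3.117, 0.003]
contact_force: [-1.2, 0.5, -1.8]
opening: 0.0503
grip_force: 0.0
```

```bash
python3 - <<'E'
from rel import *
T=st(); p=shot('wrist'); w=cloud(p); a=cv2.resize(p['img'],(512,384)); s=shot('side')['img']
cv2.imwrite('pics/end.png',cv2.resize(np.hstack([p['img'],s]),(800,300)))
d=(w-H); A=d@f*1000; L=d@l*1000; Z=d[...,2]*1000
m=(A>8)&(A<45)&(abs(L)<20)&(Z>-60)&(Z<30)
for lo in range(-60,10,10):
    q=m&(Z>=lo)&(Z<lo+10)
    if q.sum()>5: print(lo,q.sum(),'A',np.percentile(A[q],[2,98]).round(1),'L',np.percentile(L[q],[2,98]).round(1),Z[q].max().round(1))
E
```

```text
t 16.97 tcp [0.6432 0.1228 0.4519] a,l,z mm [ 57.4  85.5 110.9] yawerr deg 0.12 zaxis [ 0.006  0.003 -1.   ] F [-1.2  0.5 -1.8] op 0.0503 grip 0.0
-60 221 A [10.4 42. ] L [-14.8  18.7] -50.0
-50 198 A [ 9.8 38.5] L [-8.9 17.4] -40.2
-40 68 A [11.8 32.1] L [ 1.1 14.8] -30.2
-30 75 A [12.  31.6] L [ 1.3 14.7] -20.0
-20 81 A [11.7 32.3] L [ 1.2 14.8] -10.0
-10 592 A [12.9 35.6] L [-9.  13.8] -5.0
```

View pics/end.png

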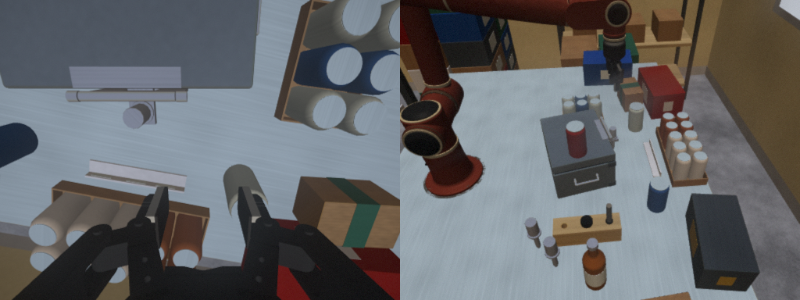

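The pin stands upright in the eye at (140,113) in the left half. Its top is about 8 mm below hinge height, which is where a seated collar puts it. The bystanders stand where they were.

```bash
python3 -c "
from station import ctrl; print(ctrl.finish_job())"
```

```text
the job is handed in; nothing more can be done
None
```

The hasp is home against the chest's front, the small rack pin is through the staple's eye with its collar seated and released, and the job is handed in at about 17 s; no verdict came back.

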